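# Crank the engine from the run-stand console

## Robot

A 6-joint arm with a two-finger parallel gripper is mounted at the origin on the work surface. World frame = base frame: x ahead of the robot, y to its left, z up, the work surface at z = 0. Lengths are in mm, angles in rad, forces in N, time in s.
With the tool pointing down it reaches from about 300 to 775 mm from the base axis. Payload 14.6 kg.
Tool frame: the origin (TCP) lies between the finger pads; the fingertips stand 25 mm ahead of it and the grasp point (between the pads) lies 6 mm ahead of it; y points along the fingers, x is the direction in which the jaws open and shut, and the axes are right-handed (so a half turn about y gives the same grasp; the last joint's range is limited). The gripper opens to 94 mm and grips with 3 to 60 N. Pads are 16 mm wide; open, the fingers measure 119 mm over their backs; the gripper's body (75 mm by 177 mm) begins 78 mm behind the grasp point.
Start: joints at [1.202, 0.3, 1.521, -0, 1.321, -0.067], TCP at [163.479, 525.132, 193.146] pointing down, gripper open.
Joint ranges: [-3.03, 3.03], [-0.79, 2.21], [0.23, 2.52], [-1.04, 4.18], [0, 3.07], [-2.55, 2.55]. Speed limits (rad/s): [2.22, 2.22, 2.57, 3.14, 3.14, 3.14].

## Interface

Orientations are given as [roll, pitch, yaw] about the fixed x, y, z axes, in that order (R = Rz(yaw) Ry(pitch) Rx(roll)).
In Python, from cell import manip gives the robot as it stands.
- The arm moves only by the tool play_rows, never from a script. Its argument "moves" is a list of rows, each an object of numbers: "dx", "dy", "dz": the shift along the tool's x, y, z in m; "ax", "ay", "az": the turn, a rotation vector about the tool's x, y, z in rad; "jaw": the gripper command: -1 is shut, 1 is fully open, values between are in proportion. A call has 1 to 20 rows; each row is the pose to reach, as a shift and turn from the pose commanded when the call began, along the tool's axes at that moment; what a row does not reach only later rows make up. A row lasts 1/10 s, in which the tool goes at most 50 mm and 8.59 degrees, less where a joint would pass 70% of its speed; a pose out of reach is approached as far as the arm can. A call with a gripper value outside its range is refused whole. The fingers move at their own pace and stop on an object; "newtons" is the grip in N (left out, the last holds). Time passes only in rows, so rows that repeat a pose let the fingers close. It gives the time, the measured TCP pose, the force and the opening at its end, in the units of the state.
- manip.read_state(): the state, without advancing time (a new reading comes with each control period).
- manip.camera(name): name is "scene" or "top"; returns the picture (384x512x3 uint8, red, green, blue); there is no depth.
- manip.camera_params(name): a dict with "K" (3x3 intrinsics, pixels), "rvec" (rotation vector, rad) and "tvec" (3), from world to camera coordinates, as OpenCV has them. Camera axes: x right, y down, z forward; pixel columns grow to the right and rows downward; lengths in mm; the calibration is good to about 2 mm. A picture is of the moment at which its call begins. camera_params takes no time and is no camera call.
- manip.sign_off(): hands the job in, once; it reports no verdict.
The state is a dict: "clock": time; "joints": joint angles; "qd": joint speeds; "effort": joint torques, N m; "eef_pos": TCP position; "eef_rot": TCP orientation; "wrist_force": force on the tool from outside, world axes, zero at the start; "moment": the same for the moment, N m; "finger_gap": finger opening in mm.
Only numpy, scipy, OpenCV 4.12 (cv2) and the standard library are available. Lean on these libraries where they do the work, as an engineer would, in place of code of your own. Each camera call takes 0.05 s, during which the arm holds its last target. There are 200 camera calls.

## Task

Give the engine on the run stand a crank from its control console: switch the ignition on by pressing the raised end of the red rocker switch gently until it clicks over, then push the round green start button fully down, keep it down for about a second and let it spring back up. Use only the fingertips, and leave the other rockers, the red emergency-stop mushroom and the loose things on the bench as they are; finish with the ignition on and the hand withdrawn.

Things in the scene. Friction and masses are not known exactly. Their poses are not given: they have to be found in the camera images.
- console: Engine control console: steel box 170 (its x) by 320 (y) by 60 mm, bolted down. Origin under its centre; x points away from the operator, y to his left. Flat dark lid 60 mm above the bench; along its near half, at x = -34 mm: four rockers at y = 112, 72, 32, -8 mm (order of colours varies), start button at y = -62, emergency stop at y = -126. Far half (x over 15 mm): gauges and lamps, 10 mm high.
- ignition_switch: Red ignition rocker switch; origin at the middle of its bezel on the lid, axes as the console's. All four switches are alike: black bezel 52 (x) by 26 (y) by 3 mm; V-shaped rocker 44 mm long, 21 mm wide, pivoting about y, 4 mm above the lid. The end that is down lies level, its top 7 mm above the lid; the other climbs at 20 degrees to 14.5 mm. A white bar marks the far (on) half.
- ignition (a joint): Angle of the red ignition rocker about its middle, rad: -0.17 is off (near end down, far end raised), +0.17 is on (far end down). Past 0 it snaps to the other side and stays there; pressing the raised end 16 mm from the middle takes about 3 N.
- ignition_on_end (a point): Point on the top face of the red rocker's far half, on its midline, 16 mm from the middle of the rocker: the place to press to switch on. About 12 mm above the lid when off and 7 mm when on.
- start (a joint): Travel of the green start button, m: 0 up, 0.005 fully down. Spring-loaded and momentary: 2 N to start it moving, 6 N fully down, returns by itself.
- start_top (a point): Centre of the top of the green start button, a 30 mm wide plastic cap in a 42 mm aluminium ring (ring 5 mm above the lid); the top is 14 mm above the lid when up, 9 mm when fully down.
- pump_on_end (a point): The same point on the far half of the yellow fuel-pump rocker (to be left as it is, whether on or off).
- fan_on_end (a point): The same point on the far half of the blue fan rocker (to be left as it is, whether on or off).
- lights_on_end (a point): The same point on the far half of the black lights rocker (to be left as it is, whether on or off).
- estop (a joint): Travel of the emergency-stop mushroom, m: 0 up, 0.006 pushed in. To be left alone.
- estop_top (a point): Top centre of the red emergency-stop mushroom, 40 mm across, 33 mm above the lid, on a 48 mm yellow collar.
- socket: Loose steel deep socket standing upright on the bench, 26 mm across, 64 mm tall, near the console's front edge. Origin at the centre of its underside.
- spray_can: Loose blue and silver spray can standing on the bench to the right of the console, 53 mm across, 135 mm tall with its white spray nozzle. Origin at the centre of its underside.
- wrench: Loose steel wrench lying flat on the bench to the left of the console, 170 mm long. Origin under its middle.
- parts_tray: Loose empty black plastic tray on the bench near the console's front edge, 90 by 65 mm, 30 mm tall. Origin at the centre of its underside.

How it is judged (in metres and radians):
On the way, in this order (a step that is already met when the one before it is completed fails the run):
1. the red ignition rocker has clicked over to on (value of joint ignition above 0.12 rad), for 0.1 s.
2. with the ignition on, the green start button is fully down for 0.7 s (value of joint start above 0.004 m and value of joint ignition above 0.12 rad), for 0.7 s.
At the end, for the whole second after the job is handed in: The red ignition rocker is on (beyond +0.12 rad), the start button is back up (within 1 mm), the emergency stop is out (within 1.5 mm), the yellow, blue and black rockers stand as they started (within 2 mm) and the socket, spray can, wrench and tray are within 10 mm of where they stood (value of joint ignition above 0.12 rad and value of joint start below 0.001 m and value of joint estop below 0.0015 m and distance of each of pump_on_end, fan_on_end, lights_on_end from where it was at the start of the episode below 0.002 m and distance of each of socket, spray_can, wrench, parts_tray from where it was at the start of the episode below 0.01 m); the robot touches nothing.
It fails at once if the start button is pushed more than 2 mm while the ignition is off (value of joint start above 0.002 m and value of joint ignition below 0 rad).
It fails at once if the yellow, blue or black rocker is pressed away from how it stood by more than 2 mm (distance of any of pump_on_end, fan_on_end, lights_on_end from where it was at the start of the episode above 0.002 m).
It fails at once if the emergency stop is pushed in more than 1.5 mm (value of joint estop above 0.0015 m).
It fails at once if the socket, spray can, wrench or tray is shifted, knocked or lifted by more than 10 mm (distance of any of socket, spray_can, wrench, parts_tray from where it was at the start of the episode above 0.01 m).
It fails at once if the fingers press on anything harder than 30 N (contact force between the fingers and anything else above 30 N).
It also fails if it takes over 42 s, if anything falls off the work surface, if the arm or the gripper's body presses on something with over 40 N, if the wrist force passes 120 N, or if a joint passes its speed limit or range.

## Working session

There is one attempt and no reset: what is moved stays moved. The work goes in short steps, Python scripts to look and compute and a tool call to move; the robot and the scene stay as the last step left them, time stands still between calls to the robot, and variables do not carry over. Pictures are saved under pics/ and viewed, and the job is handed in when it is done.

Besides the shell and the picture viewer there is one more tool, called after "Call:" as name([rows], argument=value, ...), one row to a line, values as JSON. play_rows: Moves the arm, as the interface text tells. Its arguments: {"type":"object","properties":{"moves":{"type":"array","items":{"type":"object","properties":{"dx":{"type":"number"},"dy":{"type":"number"},"dz":{"type":"number"},"ax":{"type":"number"},"ay":{"type":"number"},"az":{"type":"number"},"jaw":{"type":"number"}}}},"newtons":{"type":"number"}},"required":["moves"]}

```bash
mkdir -p pics
python3 - <<'E'
from cell import manip
import cv2
print(manip.read_state())
for n in("scene","top"):
    im=manip.camera(n); cv2.imwrite(f"pics/{n}0.png",cv2.resize(im[:,:,::-1],(800,600),interpolation=cv2.INTER_CUBIC)); cv2.imwrite(f"raw_{n}.png",im[:,:,::-1])
    print(n,manip.camera_params(n))
E
```

```text
{'clock': 0.0, 'joints': array([ 1.20239020e+00,  3.00464450e-01,  1.52159982e+00, -5.95536599e-05,
        1.32071991e+00, -6.65828321e-02]), 'qd': array([ 0.00126063, -0.00177427,  0.00021415, -0.00106187,  0.00155121,
        0.00067705]), 'effort': array([-3.32076461e-04, -5.31809556e+01, -3.52738738e+01,  7.07636238e-02,
        2.44671892e-02, -7.56633949e-05]), 'eef_pos': array([163.39786914, 524.86187164, 192.5820671 ]), 'eef_rot': array([-1.57077461e+00,  1.19273077e-03,  1.26898782e+00]), 'wrist_force': array([ 0.13212334, -0.50329512,  0.55258445]), 'moment': array([-0.00907571, -0.04921755, -0.03438133]), 'finger_gap': 94.27645855994545}
scene {'K': array([[441.37133547,   0.        , 258.22229348],
       [  0.        , 441.37133547, 195.47570192],
       [  0.        ,   0.        ,   1.        ]]), 'rvec': array([ 2.23881995,  0.92343889, -0.35701973]), 'tvec': array([-416.15827449, -180.61196646, 1249.5541684 ])}
top {'K': array([[465.31852007,   0.        , 261.53611099],
       [  0.        , 465.31852007, 190.56388343],
       [  0.        ,   0.        ,   1.        ]]), 'rvec': array([ 2.17409264, -2.05017092,  0.21271147]), 'tvec': array([  22.20731816,  564.24388237, 1244.17539061])}
```

View pics/scene0.png

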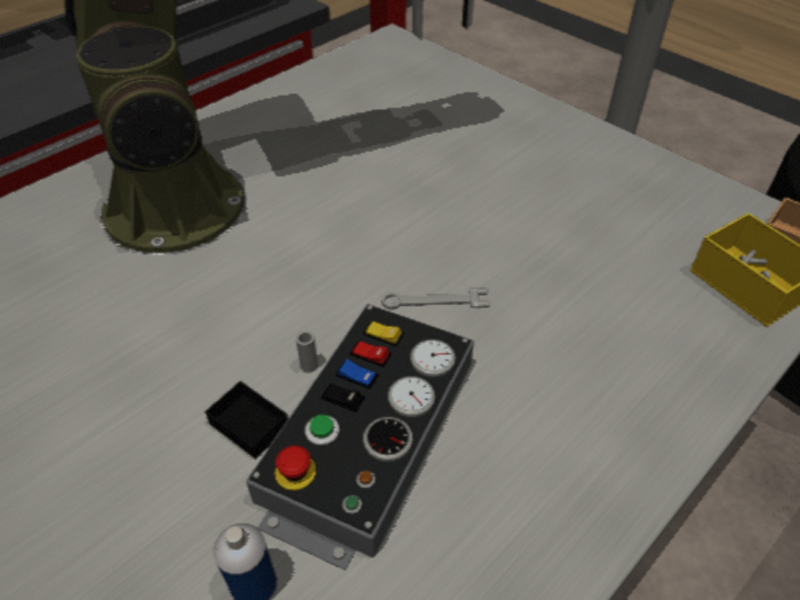

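View pics/top0.png

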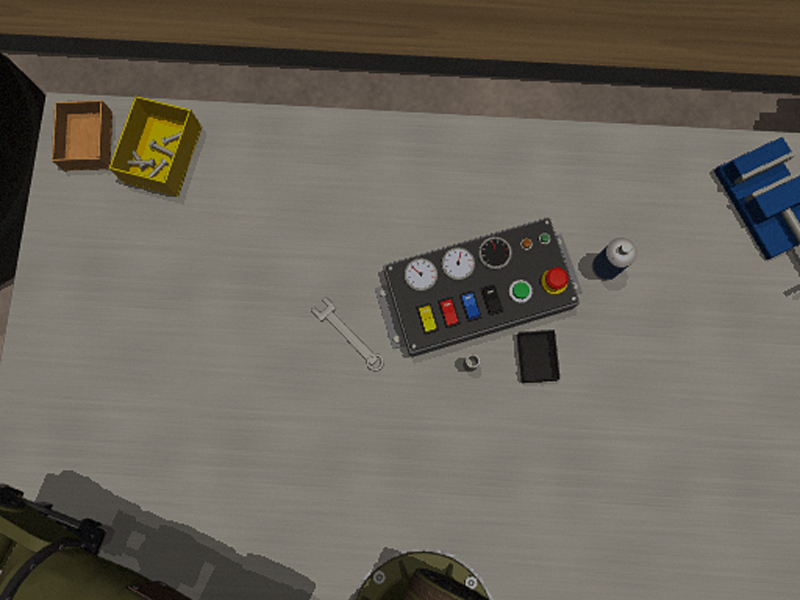

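The scene view shows the console at about (360,430) of 800x600 and the top view shows it at about (480,287). From the left the rockers are yellow, red, blue and black, so red is at y=72. I'll enlarge both.

Run:
```python
import cv2
a=cv2.imread("raw_top.png")[132:236,238:378]; cv2.imwrite("pics/topc.png",cv2.resize(a,None,fx=5.7,fy=5.7,interpolation=cv2.INTER_CUBIC))
a=cv2.imread("raw_scene.png")[190:360,150:310]; cv2.imwrite("pics/scenec.png",cv2.resize(a,None,fx=3.5,fy=3.5,interpolation=cv2.INTER_CUBIC))
```

```text
(no output)
```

View pics/topc.png

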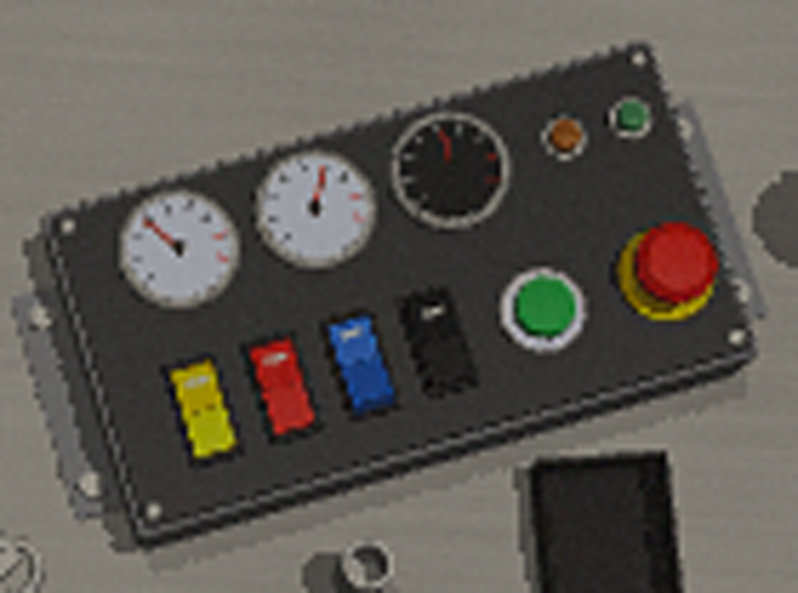

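View pics/scenec.png

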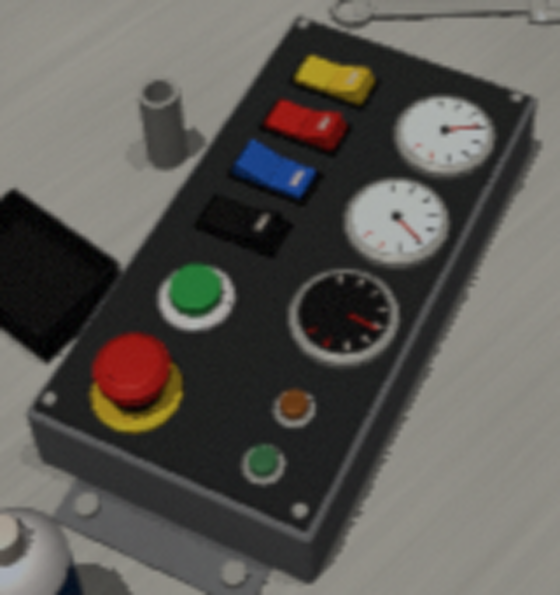

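```bash
cat > fit.py <<'E'
import numpy as np, cv2
from scipy.optimize import least_squares
from cell import manip
P={n:manip.camera_params(n) for n in("top","scene")}
def proj(n,p): return cv2.projectPoints(np.float64(p).reshape(-1,1,3),P[n]["rvec"],P[n]["tvec"],P[n]["K"],None)[0][:,0]
def px(c,s,o): return (np.array(c)+.5)/s-.5+o
T=px([(546,306),(542,311),(203,411),(281,388),(360,364),(438,341),(68,227),(639,59),(738,337),(153,511)],5.7,[238,132])
S=px([(196,288),(197,297),(335,80),(305,125),(275,171),(244,225),(303,24+0),(517,97),(300,511),(49,399)],3.5,[150,190])
S=S[[0,1,2,3,4,5,7,8,9,6]]  # screws: far-left, far-right, near-right, near-left
def w(v,loc):
    c,s=np.cos(v[2]),np.sin(v[2]); loc=np.atleast_2d(loc)
    return np.c_[v[0]+c*loc[:,0]-s*loc[:,1],v[1]+s*loc[:,0]+c*loc[:,1],loc[:,2]]
def model(v):
    a,b=v[3],v[4]
    return w(v,[(-34,-62,74),(-34,-62,64),(-34,112,66),(-34,72,66),(-34,32,66),(-34,-8,66),(a,b,60),(a,-b,60),(-a,-b,60),(-a,b,60)])
if __name__=="__main__":
    for use in("top","scene","both"):
        f=lambda v:np.concatenate([(proj(n,model(v))-Q).ravel() for n,Q in(("top",T),("scene",S)) if use in(n,"both")])
        r=least_squares(f,[500,-50,0,75,150],loss="soft_l1",x_scale=[100,100,1,10,10]); v=r.x
        print(use,v.round(3),"rms",np.sqrt((f(v)**2).mean()).round(2))
        if use=="both": print(f(v).reshape(-1,2).round(1).tolist())
        print("red end",w(v,(-34+15.5,72,72)).round(1),"start",w(v,(-34,-62,74)).round(1))
E
python3 fit.py
```

```text
top [ 5.96017e+02 -7.27470e+01  3.51000e-01  7.39530e+01  1.49477e+02] rms 0.16
red end [[553.9 -11.5  72. ]] start [[ 585.4 -142.7   74. ]]
scene [ 5.95742e+02 -7.39300e+01  3.48000e-01  7.39630e+01  1.48673e+02] rms 0.4
red end [[553.8 -12.6  72. ]] start [[ 584.9 -143.8   74. ]]
both [ 5.95748e+02 -7.34310e+01  3.49000e-01  7.39200e+01  1.49140e+02] rms 0.36
[[0.2, 0.1], [0.4, -0.0], [0.2, -0.1], [0.4, -0.1], [0.3, 0.0], [0.3, 0.0], [0.1, 0.1], [0.1, 0.5], [-0.1, 0.4], [0.3, 0.2], [-0.0, -0.6], [0.1, -0.3], [-0.1, -0.7], [0.2, -0.6], [0.1, -0.1], [-0.2, -1.1], [0.2, 0.4], [0.4, 0.5], [0.4, 0.6], [0.4, 0.2]]
red end [[553.7 -12.1  72. ]] start [[ 585.  -143.3   74. ]]
```

Call:
play_rows([
  {"dx": -0.3976, "dy": 0.03, "dz": -0.5311, "ay": -0.651, "jaw": -1},
  {"dx": -0.3976, "dy": 0.03, "dz": -0.5311, "ay": -0.651, "jaw": -1},
  {"dx": -0.3976, "dy": 0.03, "dz": -0.5311, "ay": -0.651, "jaw": -1},
  {"dx": -0.3976, "dy": 0.03, "dz": -0.5311, "ay": -0.651, "jaw": -1},
  {"dx": -0.3976, "dy": 0.03, "dz": -0.5311, "ay": -0.651, "jaw": -1},
  {"dx": -0.3976, "dy": 0.03, "dz": -0.5311, "ay": -0.651, "jaw": -1},
  {"dx": -0.3976, "dy": 0.03, "dz": -0.5311, "ay": -0.651, "jaw": -1},
  {"dx": -0.3976, "dy": 0.03, "dz": -0.5311, "ay": -0.651, "jaw": -1},
  {"dx": -0.3976, "dy": 0.03, "dz": -0.5311, "ay": -0.651, "jaw": -1},
  {"dx": -0.3976, "dy": 0.03, "dz": -0.5311, "ay": -0.651, "jaw": -1},
  {"dx": -0.3976, "dy": 0.03, "dz": -0.5311, "ay": -0.651, "jaw": -1},
  {"dx": -0.3976, "dy": 0.03, "dz": -0.5311, "ay": -0.651, "jaw": -1},
  {"dx": -0.3976, "dy": 0.03, "dz": -0.5311, "ay": -0.651, "jaw": -1},
  {"dx": -0.3976, "dy": 0.03, "dz": -0.5311, "ay": -0.651, "jaw": -1},
  {"dx": -0.3976, "dy": 0.03, "dz": -0.5311, "ay": -0.651, "jaw": -1},
  {"dx": -0.3976, "dy": 0.03, "dz": -0.5311, "ay": -0.651, "jaw": -1},
  {"dx": -0.3976, "dy": 0.03, "dz": -0.5311, "ay": -0.651, "jaw": -1},
  {"dx": -0.3976, "dy": 0.03, "dz": -0.5311, "ay": -0.651, "jaw": -1},
  {"dx": -0.3976, "dy": 0.03, "dz": -0.5311, "ay": -0.651, "jaw": -1},
  {"dx": -0.3976, "dy": 0.03, "dz": -0.5311, "ay": -0.651, "jaw": -1},
], newtons=10)

```text
$.moves[0]: bad value
```

Call:
play_rows([
  {"dx": -0.03, "dy": 0.0, "dz": -0.04, "ax": 0, "ay": -0.1, "az": 0, "jaw": -1},
], newtons=10)

```text
clock: 0.2
eef_pos: [191.2, 486.0, 192.3]
eef_rot: [-1.57, 0.001, 1.372]
wrist_force: [1.4, -0.7, -0.1]
finger_gap: 88.8
```

Call:
play_rows([
  {"dx": -0.415, "dy": 0.03, "dz": -0.452, "ax": 0, "ay": -0.551, "az": 0, "jaw": -1},
  {"dx": -0.415, "dy": 0.03, "dz": -0.452, "ax": 0, "ay": -0.551, "az": 0, "jaw": -1},
  {"dx": -0.415, "dy": 0.03, "dz": -0.452, "ax": 0, "ay": -0.551, "az": 0, "jaw": -1},
  {"dx": -0.415, "dy": 0.03, "dz": -0.452, "ax": 0, "ay": -0.551, "az": 0, "jaw": -1},
  {"dx": -0.415, "dy": 0.03, "dz": -0.452, "ax": 0, "ay": -0.551, "az": 0, "jaw": -1},
  {"dx": -0.415, "dy": 0.03, "dz": -0.452, "ax": 0, "ay": -0.551, "az": 0, "jaw": -1},
  {"dx": -0.415, "dy": 0.03, "dz": -0.452, "ax": 0, "ay": -0.551, "az": 0, "jaw": -1},
  {"dx": -0.415, "dy": 0.03, "dz": -0.452, "ax": 0, "ay": -0.551, "az": 0, "jaw": -1},
  {"dx": -0.415, "dy": 0.03, "dz": -0.452, "ax": 0, "ay": -0.551, "az": 0, "jaw": -1},
  {"dx": -0.415, "dy": 0.03, "dz": -0.452, "ax": 0, "ay": -0.551, "az": 0, "jaw": -1},
  {"dx": -0.415, "dy": 0.03, "dz": -0.452, "ax": 0, "ay": -0.551, "az": 0, "jaw": -1},
  {"dx": -0.415, "dy": 0.03, "dz": -0.452, "ax": 0, "ay": -0.551, "az": 0, "jaw": -1},
  {"dx": -0.415, "dy": 0.03, "dz": -0.452, "ax": 0, "ay": -0.551, "az": 0, "jaw": -1},
  {"dx": -0.415, "dy": 0.03, "dz": -0.452, "ax": 0, "ay": -0.551, "az": 0, "jaw": -1},
  {"dx": -0.415, "dy": 0.03, "dz": -0.452, "ax": 0, "ay": -0.551, "az": 0, "jaw": -1},
  {"dx": -0.415, "dy": 0.03, "dz": -0.452, "ax": 0, "ay": -0.551, "az": 0, "jaw": -1},
], newtons=10)

```text
clock: 1.8
eef_pos: [551.9, -11.8, 163.1]
eef_rot: [-1.57, -0.0, 1.921]
wrist_force: [-0.0, 0.5, -0.2]
finger_gap: 0.4
```

Call:
play_rows([
  {"dx": 0, "dy": 0.03, "dz": 0, "jaw": -1},
  {"dx": 0, "dy": 0.05, "dz": 0, "jaw": -1},
  {"dx": 0, "dy": 0.05, "dz": 0, "jaw": -1},
  {"dx": 0, "dy": 0.05, "dz": 0, "jaw": -1},
])

```text
$.moves[0]: bad value
```

Run:
```python
from cell import manip
import cv2,numpy as np
from fit import proj
s=manip.read_state();print(s["eef_pos"],s["eef_rot"],s["wrist_force"],s["joints"])
ims=[]
for n,(u,v) in(("scene",(150,165)),("top",(238,110))):
    im=manip.camera(n)[:,:,::-1].copy()
    a=cv2.resize(im[v:v+150,u:u+130],None,fx=3,fy=3,interpolation=cv2.INTER_CUBIC); ims.append(a)
    q=proj(n,s["eef_pos"]+[0,0,-25])[0]; print(n,(q-[u,v])*3)
cv2.imwrite("pics/pre1.png",np.hstack(ims))
```

```text
[551.92817304 -11.77519043 163.09735319] [-1.57048703e+00 -2.53872516e-04  1.92076618e+00] [-0.02274503  0.47221773 -0.22668161] [-8.77287310e-02  3.30494397e-01  1.55259131e+00  1.03853874e-04
  1.25889469e+00 -2.00852684e+00]
scene [277.25664542 116.5074499 ]
top [146.76644462 238.73574167]
```

View pics/pre1.png

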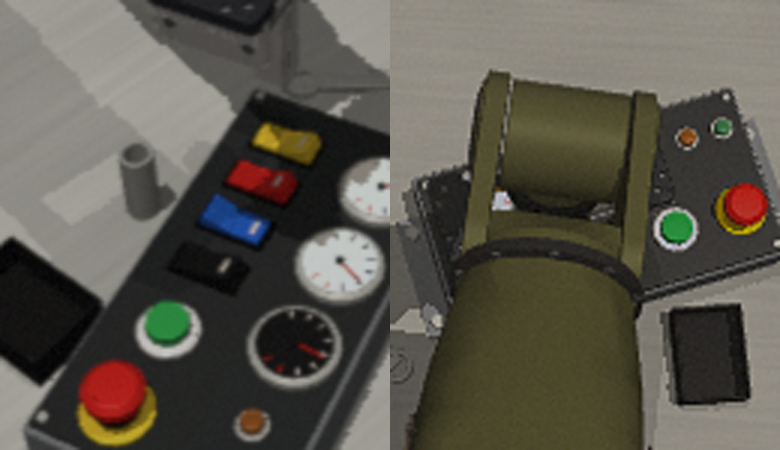

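The scene crop shows the shut fingers above the red rocker, and the top view is blocked by the arm. The refusal came from the missing turn fields, so I'll lower now with all of them given.

Call:
play_rows([
  {"dx": -0.001, "dy": 0.03, "dz": 0, "ax": 0, "ay": 0, "az": 0, "jaw": -1},
  {"dx": -0.001, "dy": 0.05, "dz": 0, "ax": 0, "ay": 0, "az": 0, "jaw": -1},
  {"dx": -0.001, "dy": 0.05, "dz": 0, "ax": 0, "ay": 0, "az": 0, "jaw": -1},
  {"dx": -0.001, "dy": 0.05, "dz": 0, "ax": 0, "ay": 0, "az": 0, "jaw": -1},
])

```text
clock: 2.3
eef_pos: [552.9, -13.0, 114.0]
eef_rot: [-1.571, 0.0, 1.921]
wrist_force: [0.5, -0.2, -0.1]
finger_gap: 0.7
```

```bash
cat > look.py <<'E'
from cell import manip
import cv2,sys
from fit import proj
s=manip.read_state();print(s["eef_pos"],s["eef_rot"],s["wrist_force"])
im=manip.camera("scene")[:,:,::-1]
u,v=150,190
cv2.imwrite(sys.argv[1],cv2.resize(im[v:v+120,u:u+150],None,fx=5,fy=5,interpolation=cv2.INTER_CUBIC))
print((proj("scene",s["eef_pos"]+[0,0,-25])[0]-[u,v])*5)
E
python3 look.py pics/pre2.png
```

```text
[552.86350649 -13.00345708 114.01038538] [-1.57124550e+00  2.53894856e-04  1.92081844e+00] [ 0.51694683 -0.24405108 -0.05544828]
[464.00564303 151.09101701]
```

View pics/pre2.png

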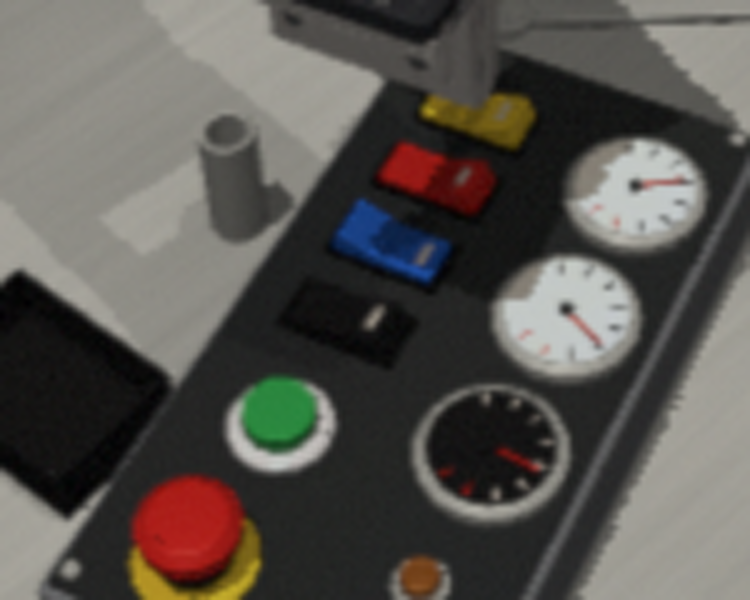

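The bottom of the visible finger is at about (465,105), but the projected tip is at (464,151). That is about 27 mm too high, so I'll take a closer look.

Run:
```python
from cell import manip
import cv2
from fit import proj
s=manip.read_state()
im=manip.camera("scene")[:,:,::-1]
u,v=215,175
cv2.imwrite("pics/z.png",cv2.resize(cv2.convertScaleAbs(im[v:v+55,u:u+70],alpha=1.8),None,fx=11,fy=11,interpolation=cv2.INTER_NEAREST))
for d in(25,0): print((proj("scene",s["eef_pos"]+[0,0,-d])[0]-[u,v])*11)
```

```text
[306.35733793 497.12839714]
[303.61384847 410.23594665]
```

View pics/z.png

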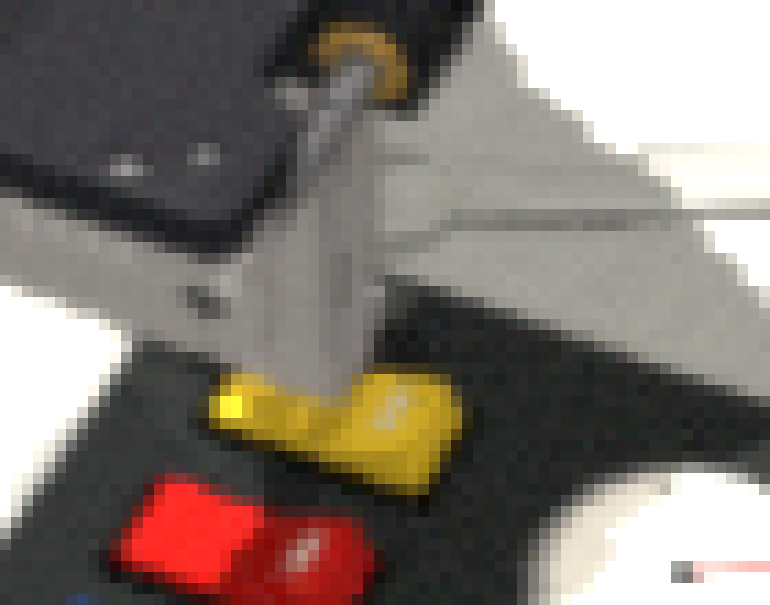

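Run:
```python
from cell import manip
import cv2,numpy as np
from fit import proj,P
for n in P: print(n,"cam",-cv2.Rodrigues(P[n]["rvec"])[0].T@P[n]["tvec"])
s=manip.read_state()
im=manip.camera("scene")[:,:,::-1]
u,v=200,165; k=10
a=cv2.resize(cv2.convertScaleAbs(im[v:v+60,u:u+78],alpha=1.8),None,fx=k,fy=k,interpolation=cv2.INTER_CUBIC)
y=s["eef_rot"][2]; X=np.array([np.cos(y),np.sin(y),0]); Z=np.array([-np.sin(y),np.cos(y),0])
for d,c in((-25,(0,255,0)),(0,(255,0,255)),(72,(255,255,0))):
    hx,hz=(12.5,8) if d<50 else (88.5,37.5)
    q=np.array([s["eef_pos"]+[0,0,d]+hx*i*X+hz*j*Z for i,j in((1,1),(1,-1),(-1,-1),(-1,1))])
    cv2.polylines(a,[np.int32((proj("scene",q)-[u,v]+.5)*k)],True,c,1)
cv2.imwrite("pics/z2.png",a)
```

```text
top cam [ 299.16433528   43.88521996 1332.44568907]
scene cam [ 985.31518233 -409.66025688  792.79661769]
```

View pics/z2.png

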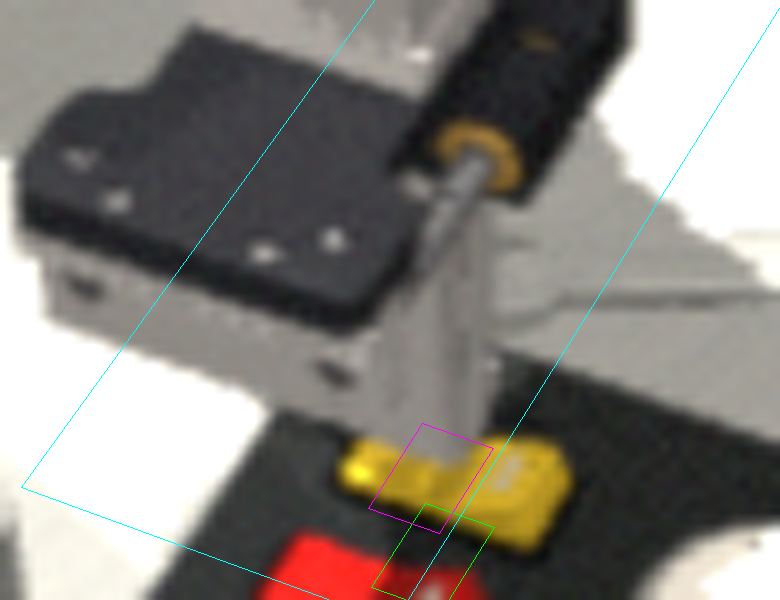

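Run:
```python
from cell import manip
import cv2
im=manip.camera("scene")[:,:,::-1]
cv2.imwrite("pics/full1.png",cv2.resize(im[60:260,100:366],(798,600),interpolation=cv2.INTER_CUBIC))
```

```text
(no output)
```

View pics/full1.png

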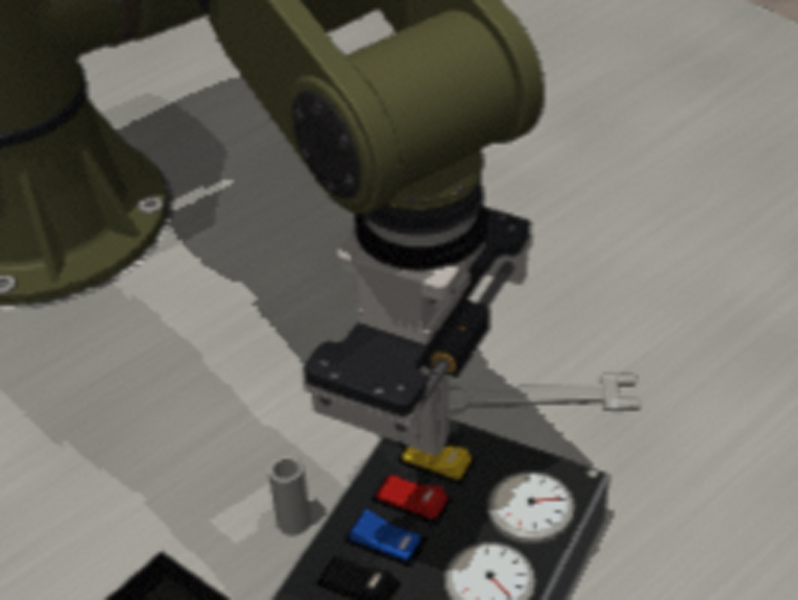

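The wrist axis runs straight down through the visible finger, so sideways it looks right and only the height is in doubt. I'll lower in small steps and watch the force.

Call:
play_rows([
  {"dx": 0, "dy": 0.005, "dz": 0, "ax": 0, "ay": 0, "az": 0, "jaw": -1},
  {"dx": 0, "dy": 0.01, "dz": 0, "ax": 0, "ay": 0, "az": 0, "jaw": -1},
  {"dx": 0, "dy": 0.012, "dz": 0, "ax": 0, "ay": 0, "az": 0, "jaw": -1},
  {"dx": 0, "dy": 0.012, "dz": 0, "ax": 0, "ay": 0, "az": 0, "jaw": -1},
])

```text
clock: 2.9
eef_pos: [552.5, -13.5, 100.7]
eef_rot: [-1.57, -0.0, 1.92]
wrist_force: [0.1, 1.1, -0.0]
finger_gap: 0.5
```

```bash
cat > look2.py <<'E'
from cell import manip
import cv2,numpy as np,sys
from fit import proj,P
s=manip.read_state(); print(s["clock"],s["eef_pos"],s["wrist_force"])
im=manip.camera("scene")[:,:,::-1]
u,v=205,185; k=10
a=cv2.resize(cv2.convertScaleAbs(im[v:v+60,u:u+75],alpha=1.8),None,fx=k,fy=k,interpolation=cv2.INTER_CUBIC)
y=s["eef_rot"][2]; X=np.array([np.cos(y),np.sin(y),0]); Z=np.array([-np.sin(y),np.cos(y),0])
for d,c in((-25,(0,255,0)),(0,(255,0,255))):
    q=np.array([s["eef_pos"]+[0,0,d]+12.5*i*X+8*j*Z for i,j in((1,1),(1,-1),(-1,-1),(-1,1))])
    cv2.polylines(a,[np.int32((proj("scene",q)-[u,v]+.5)*k)],True,c,1)
cv2.imwrite(sys.argv[1],a)
E
python3 look2.py pics/d1.png
```

```text
2.9 [552.52272044 -13.51838625 100.65326993] [ 0.06501678  1.06978288 -0.03925234]
```

View pics/d1.png

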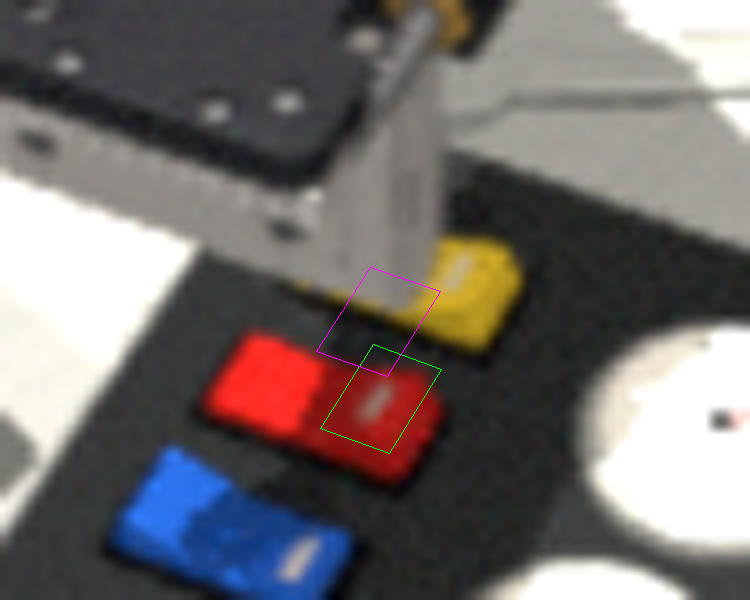

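There's no contact yet. I'll turn the tool 90° about its axis at a safe height: a tip that is off to the side would swing, while one on the axis but short would stay put.

Call:
play_rows([
  {"dx": 0, "dy": -0.02, "dz": 0, "ax": 0, "ay": 0, "az": 0, "jaw": -1},
  {"dx": 0, "dy": -0.02, "dz": 0, "ax": 0, "ay": 1.57, "az": 0, "jaw": -1},
  {"dx": 0, "dy": -0.02, "dz": 0, "ax": 0, "ay": 1.57, "az": 0, "jaw": -1},
  {"dx": 0, "dy": -0.02, "dz": 0, "ax": 0, "ay": 1.57, "az": 0, "jaw": -1},
  {"dx": 0, "dy": -0.02, "dz": 0, "ax": 0, "ay": 1.57, "az": 0, "jaw": -1},
  {"dx": 0, "dy": -0.02, "dz": 0, "ax": 0, "ay": 1.57, "az": 0, "jaw": -1},
  {"dx": 0, "dy": -0.02, "dz": 0, "ax": 0, "ay": 1.57, "az": 0, "jaw": -1},
  {"dx": 0, "dy": -0.02, "dz": 0, "ax": 0, "ay": 1.57, "az": 0, "jaw": -1},
  {"dx": 0, "dy": -0.02, "dz": 0, "ax": 0, "ay": 1.57, "az": 0, "jaw": -1},
  {"dx": 0, "dy": -0.02, "dz": 0, "ax": 0, "ay": 1.57, "az": 0, "jaw": -1},
  {"dx": 0, "dy": -0.02, "dz": 0, "ax": 0, "ay": 1.57, "az": 0, "jaw": -1},
  {"dx": 0, "dy": -0.02, "dz": 0, "ax": 0, "ay": 1.57, "az": 0, "jaw": -1},
  {"dx": 0, "dy": -0.02, "dz": 0, "ax": 0, "ay": 1.57, "az": 0, "jaw": -1},
])

```text
clock: 4.25
eef_pos: [552.8, -13.5, 121.3]
eef_rot: [-1.571, -0.0, 0.349]
wrist_force: [0.4, 1.2, 1.5]
finger_gap: 0.5
```

```bash
python3 look2.py pics/d2.png
python3 - <<'E'
from cell import manip
import cv2
im=manip.camera("scene")[:,:,::-1]
cv2.imwrite("pics/full2.png",cv2.resize(im[60:260,100:366],(798,600),interpolation=cv2.INTER_CUBIC))
E
```

```text
4.25 [552.81971756 -13.53293383 121.29767919] [0.38680324 1.17527927 1.50795559]
```

View pics/d2.png

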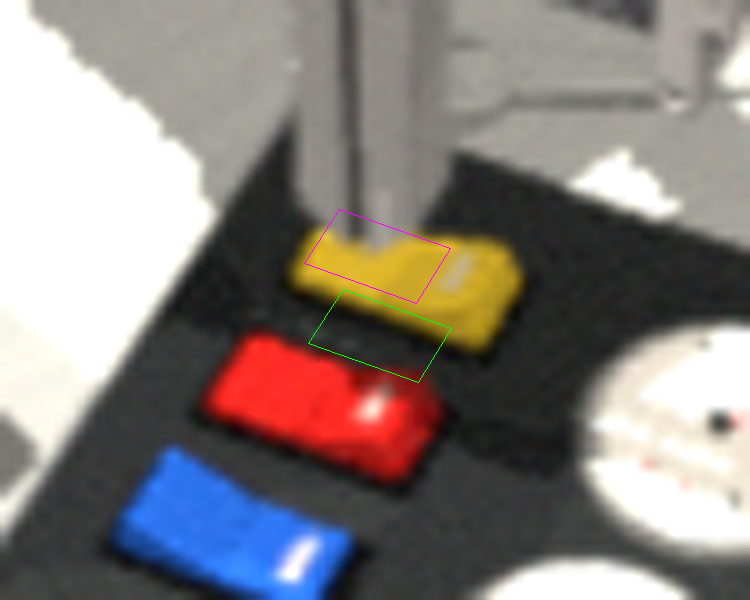

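View pics/full2.png

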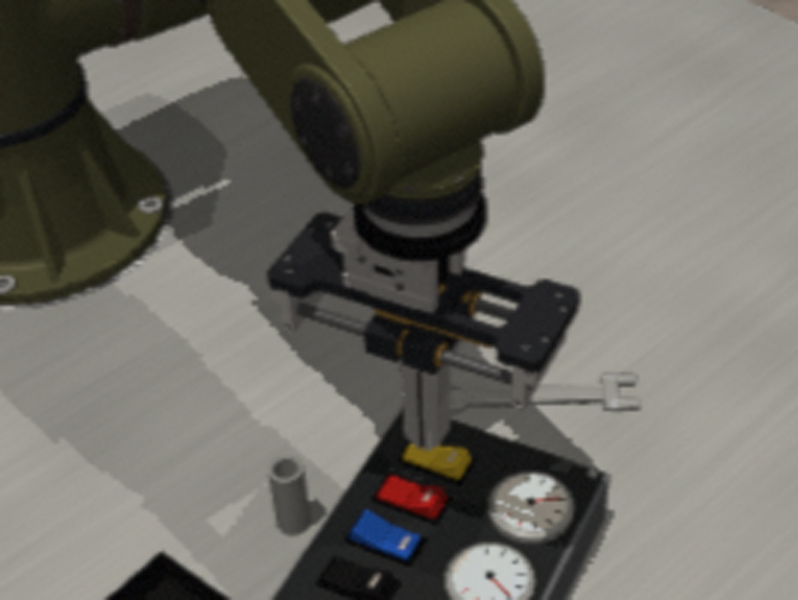

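Run:
```python
from cell import manip
import cv2
im=manip.camera("top")[:,:,::-1]
u,v=228,90
cv2.imwrite("pics/top2.png",cv2.resize(cv2.convertScaleAbs(im[v:v+120,u:u+150],alpha=1.5),None,fx=5,fy=5,interpolation=cv2.INTER_CUBIC))
```

```text
(no output)
```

View pics/top2.png

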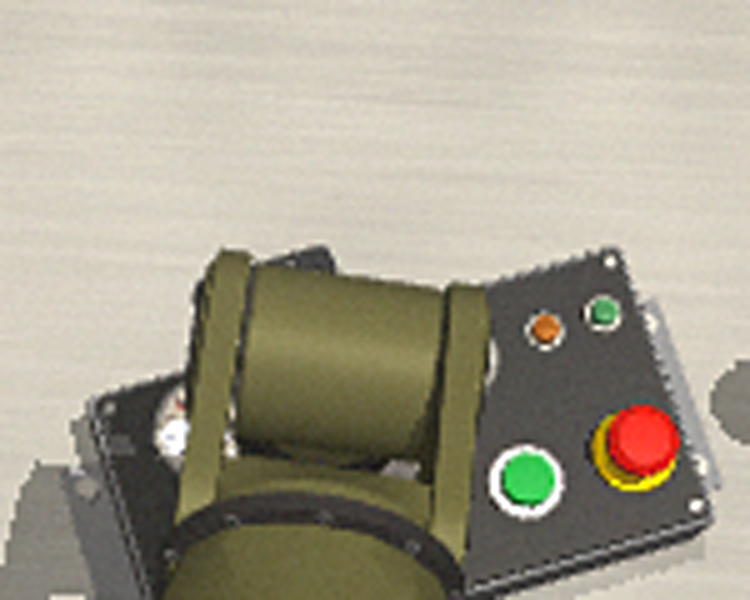

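Run:
```python
import numpy as np,cv2
from fit import P,proj
M={n:P[n]["K"]@np.c_[cv2.Rodrigues(P[n]["rvec"])[0],P[n]["tvec"]] for n in P}
for sc in ((435,110),(440,105),(430,120)):
  X=cv2.triangulatePoints(M["top"],M["scene"],np.array([[295.],[163]]),np.array([[100+sc[0]/3],[60+sc[1]/3]]))
  X=(X[:3]/X[3]).T; print(X, proj("top",X),proj("scene",X),np.array([100+sc[0]/3,60+sc[1]/3]))
for z in(300,350,400): print(z,proj("top",[552.8,-13.5,z])*1-[228,90], (proj("scene",[552.8,-13.5,z])-[100,60])*3)
```

```text
[[558.37489645 -11.03553663 392.53324962]] [[293.60033136 161.68928381]] [[242.20958475  97.11541682]] [245.          96.66666667]
[[558.70550999  -9.83029526 394.92490062]] [[293.11090916 161.20166256]] [[242.88024014  95.59316552]] [246.66666667  95.        ]
[[558.63613384 -12.57378805 387.53334429]] [[294.1693485  162.23679983]] [[241.68657693 100.2727096 ]] [243.33333333 100.        ]
300 [[63.70748878 84.76637602]] [[420.23072308 245.36983855]]
350 [[65.23787532 79.36145393]] [[417.95723418 174.79625031]]
400 [[66.92375428 73.40737359]] [[415.44162939  96.70690667]]
```

The wrist triangulates to the commanded x,y within a few mm, and the finger stays on its axis when turned. So the tip really ends about 25 mm higher than stated, near TCP height. I'll move to the press point and go lower while watching the force.

Call:
play_rows([
  {"dx": 0.002, "dy": 0.01, "dz": 0.001, "ax": 0, "ay": 0, "az": 0, "jaw": -1},
  {"dx": 0.002, "dy": 0.015, "dz": 0.001, "ax": 0, "ay": 0, "az": 0, "jaw": -1},
  {"dx": 0.002, "dy": 0.018, "dz": 0.001, "ax": 0, "ay": 0, "az": 0, "jaw": -1},
  {"dx": 0.002, "dy": 0.02, "dz": 0.001, "ax": 0, "ay": 0, "az": 0, "jaw": -1},
  {"dx": 0.002, "dy": 0.022, "dz": 0.001, "ax": 0, "ay": 0, "az": 0, "jaw": -1},
])

```text
clock: 4.9
eef_pos: [554.3, -11.9, 99.0]
eef_rot: [-1.571, 0.0, 0.35]
wrist_force: [-0.1, -0.1, -0.8]
finger_gap: 0.2
```

```bash
python3 look2.py pics/d3.png
```

```text
4.9 [554.30169136 -11.89938351  98.98927479] [-0.0575932  -0.12735148 -0.77051127]
```

View pics/d3.png

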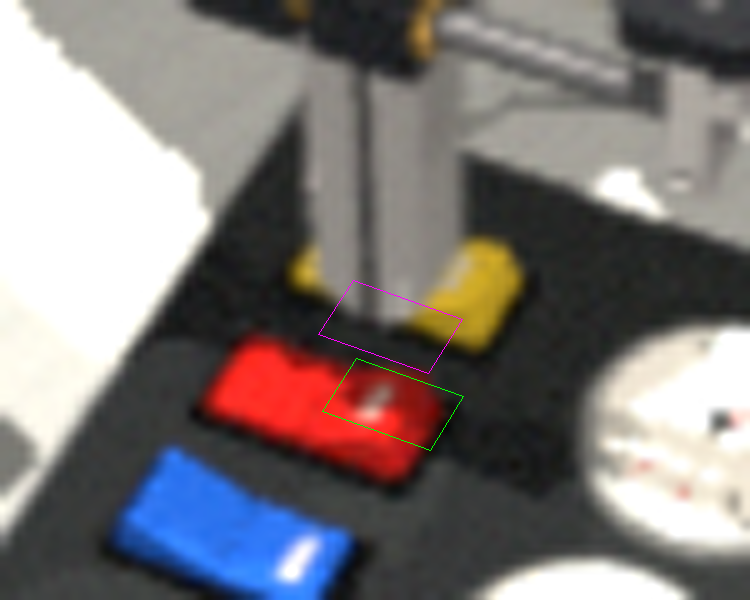

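Call:
play_rows([
  {"dx": 0, "dy": 0.002, "dz": 0, "ax": 0, "ay": 0, "az": 0, "jaw": -1},
  {"dx": 0, "dy": 0.004, "dz": 0, "ax": 0, "ay": 0, "az": 0, "jaw": -1},
  {"dx": 0, "dy": 0.006, "dz": 0, "ax": 0, "ay": 0, "az": 0, "jaw": -1},
  {"dx": 0, "dy": 0.006, "dz": 0, "ax": 0, "ay": 0, "az": 0, "jaw": -1},
])

```text
clock: 5.35
eef_pos: [554.2, -11.9, 92.9]
eef_rot: [-1.571, 0.0, 0.35]
wrist_force: [-0.2, -0.4, 0.1]
finger_gap: 0.5
```

```bash
python3 look2.py pics/d4.png
```

```text
5.35 [554.15662766 -11.86977435  92.86157618] [-0.19387505 -0.43900188  0.14008472]
```

View pics/d4.png

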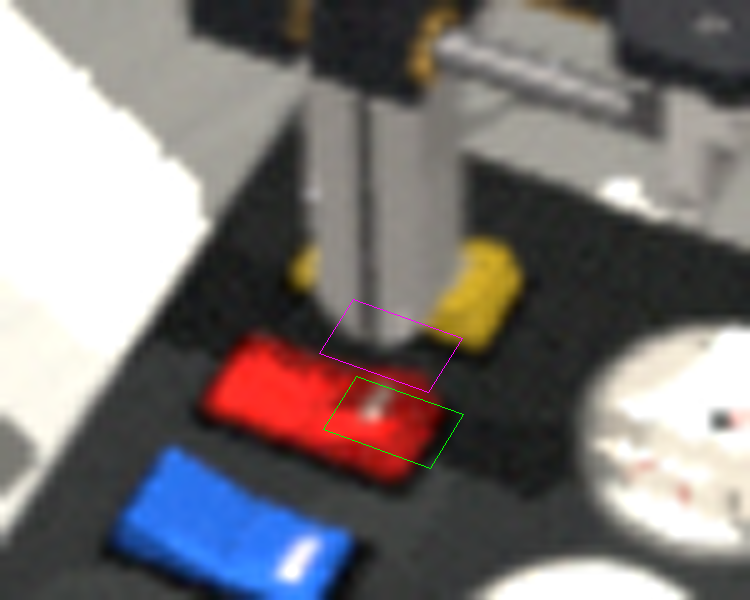

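Call:
play_rows([
  {"dx": 0, "dy": 0.003, "dz": 0, "ax": 0, "ay": 0, "az": 0, "jaw": -1},
  {"dx": 0, "dy": 0.006, "dz": 0, "ax": 0, "ay": 0, "az": 0, "jaw": -1},
  {"dx": 0, "dy": 0.009, "dz": 0, "ax": 0, "ay": 0, "az": 0, "jaw": -1},
  {"dx": 0, "dy": 0.012, "dz": 0, "ax": 0, "ay": 0, "az": 0, "jaw": -1},
  {"dx": 0, "dy": 0.012, "dz": 0, "ax": 0, "ay": 0, "az": 0, "jaw": -1},
])

```text
clock: 5.9
eef_pos: [554.0, -11.9, 80.6]
eef_rot: [-1.57, 0.001, 0.35]
wrist_force: [-0.4, 0.2, -0.4]
finger_gap: 0.7
```

```bash
python3 look2.py pics/d5.png
```

```text
5.9 [554.04338    -11.86503406  80.60300997] [-0.41896116  0.15017487 -0.36634872]
```

View pics/d5.png

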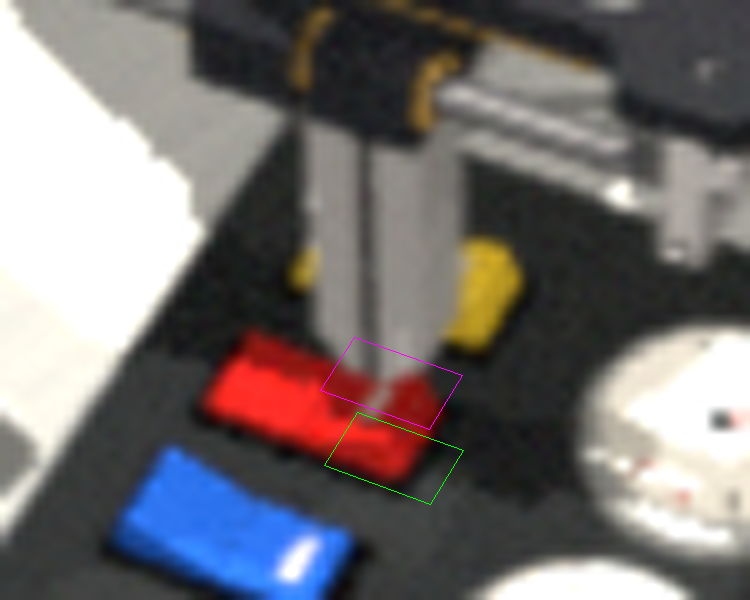

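Call:
play_rows([
  {"dx": 0, "dy": 0.002, "dz": 0, "ax": 0, "ay": 0, "az": 0, "jaw": -1},
  {"dx": 0, "dy": 0.004, "dz": 0, "ax": 0, "ay": 0, "az": 0, "jaw": -1},
  {"dx": 0, "dy": 0.006, "dz": 0, "ax": 0, "ay": 0, "az": 0, "jaw": -1},
  {"dx": 0, "dy": 0.006, "dz": 0, "ax": 0, "ay": 0, "az": 0, "jaw": -1},
])

```text
clock: 6.35
eef_pos: [554.1, -11.9, 74.8]
eef_rot: [-1.571, 0.0, 0.35]
wrist_force: [0.1, -1.0, -0.6]
finger_gap: 0.3
```

```bash
python3 look2.py pics/d6.png
```

```text
6.35 [554.11179244 -11.86753453  74.79800533] [ 0.12359383 -1.01404467 -0.59975942]
```

View pics/d6.png

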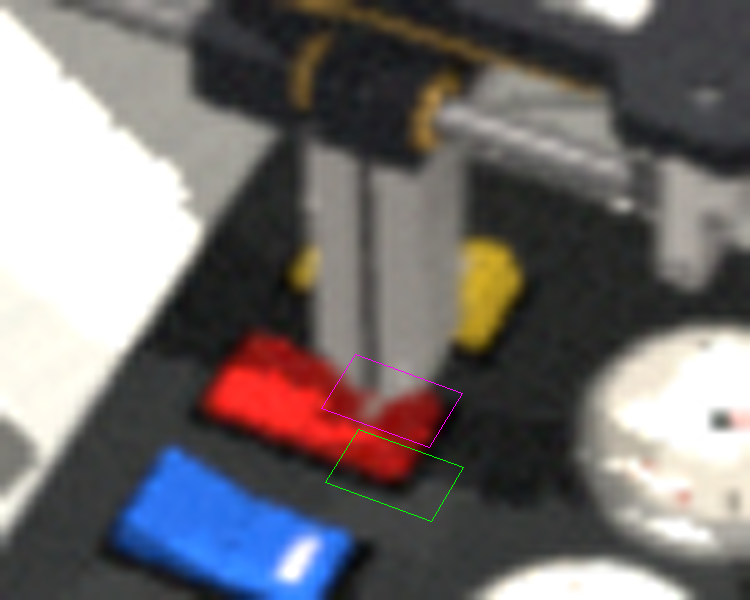

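Call:
play_rows([
  {"dx": 0.002, "dy": 0.001, "dz": 0, "ax": 0, "ay": 0, "az": 0, "jaw": -1},
  {"dx": 0.002, "dy": 0.002, "dz": 0, "ax": 0, "ay": 0, "az": 0, "jaw": -1},
  {"dx": 0.002, "dy": 0.004, "dz": 0, "ax": 0, "ay": 0, "az": 0, "jaw": -1},
  {"dx": 0.002, "dy": 0.004, "dz": 0, "ax": 0, "ay": 0, "az": 0, "jaw": -1},
])

```text
clock: 6.8
eef_pos: [556.0, -11.2, 70.8]
eef_rot: [-1.571, 0.0, 0.35]
wrist_force: [-0.2, -0.8, -0.3]
finger_gap: 0.3
```

```bash
python3 look2.py pics/d7.png
```

```text
6.8 [555.98789381 -11.17629936  70.79501214] [-0.20741438 -0.76176204 -0.33513711]
```

View pics/d7.png

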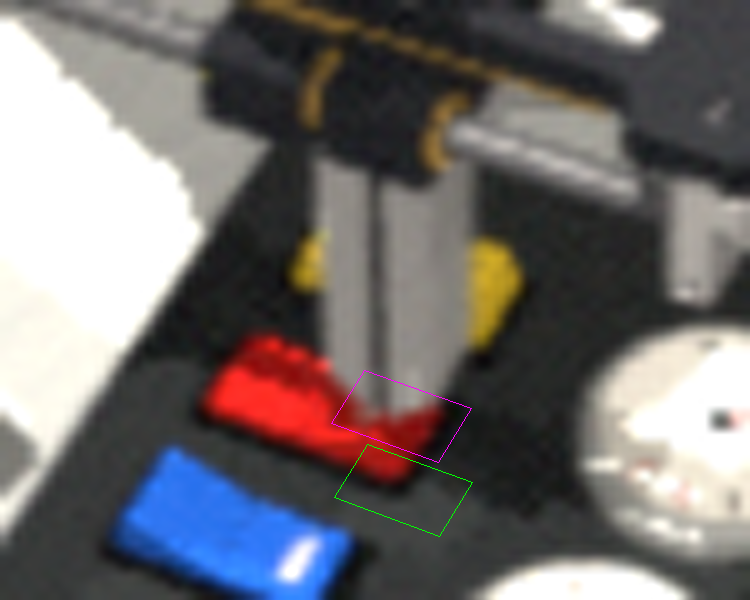

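Call:
play_rows([
  {"dx": 0, "dy": 0.001, "dz": 0, "ax": 0, "ay": 0, "az": 0, "jaw": -1},
  {"dx": 0, "dy": 0.002, "dz": 0, "ax": 0, "ay": 0, "az": 0, "jaw": -1},
  {"dx": 0, "dy": 0.003, "dz": 0, "ax": 0, "ay": 0, "az": 0, "jaw": -1},
  {"dx": 0, "dy": 0.003, "dz": 0, "ax": 0, "ay": 0, "az": 0, "jaw": -1},
])

```text
clock: 7.25
eef_pos: [556.1, -11.2, 68.0]
eef_rot: [-1.571, 0.0, 0.35]
wrist_force: [-0.5, -0.1, -1.0]
finger_gap: 0.4
```

Call:
play_rows([
  {"dx": 0, "dy": 0.001, "dz": 0, "ax": 0, "ay": 0, "az": 0, "jaw": -1},
  {"dx": 0, "dy": 0.002, "dz": 0, "ax": 0, "ay": 0, "az": 0, "jaw": -1},
  {"dx": 0, "dy": 0.002, "dz": 0, "ax": 0, "ay": 0, "az": 0, "jaw": -1},
])

```text
clock: 7.55
eef_pos: [556.1, -11.2, 66.0]
eef_rot: [-1.571, 0.0, 0.35]
wrist_force: [-0.9, 0.2, 0.3]
finger_gap: 0.4
```

```bash
python3 look2.py pics/d8.png
```

```text
7.55 [556.10045774 -11.20058458  66.01119024] [-0.86686196  0.19479616  0.29170519]
```

View pics/d8.png

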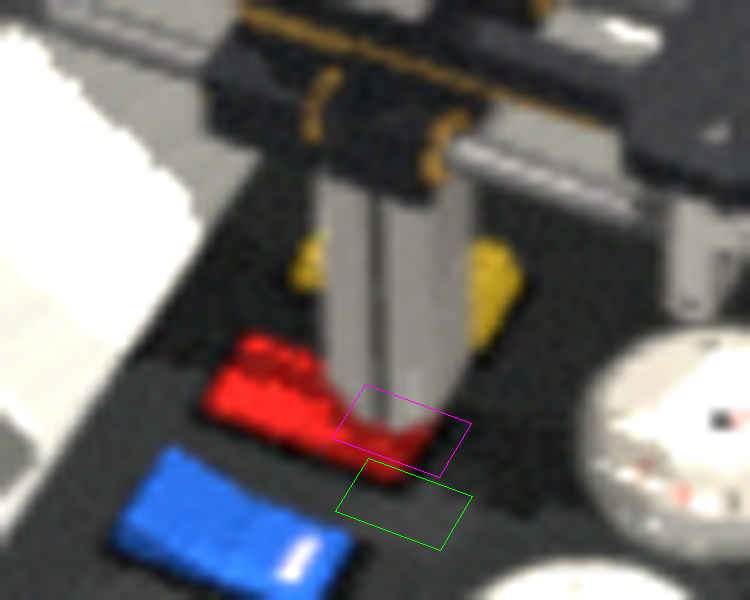

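Call:
play_rows([
  {"dx": 0, "dy": 0.001, "dz": 0, "ax": 0, "ay": 0, "az": 0, "jaw": -1},
  {"dx": 0, "dy": 0.002, "dz": 0, "ax": 0, "ay": 0, "az": 0, "jaw": -1},
  {"dx": 0, "dy": 0.002, "dz": 0, "ax": 0, "ay": 0, "az": 0, "jaw": -1},
])

```text
clock: 7.9
eef_pos: [556.0, -11.2, 63.9]
eef_rot: [-1.571, 0.0, 0.35]
wrist_force: [-0.4, -0.6, 0.2]
finger_gap: 0.3
```

Call:
play_rows([
  {"dx": 0, "dy": 0.001, "dz": 0, "ax": 0, "ay": 0, "az": 0, "jaw": -1},
  {"dx": 0, "dy": 0.002, "dz": 0, "ax": 0, "ay": 0, "az": 0, "jaw": -1},
  {"dx": 0, "dy": 0.002, "dz": 0, "ax": 0, "ay": 0, "az": 0, "jaw": -1},
])

```text
clock: 8.2
eef_pos: [556.2, -11.2, 62.2]
eef_rot: [-1.571, -0.0, 0.35]
wrist_force: [-0.7, -0.7, 1.4]
finger_gap: 0.8
```

```bash
python3 look2.py pics/d9.png
```

```text
8.2 [556.23548988 -11.20162615  62.18073598] [-0.71453128 -0.68986564  1.43003059]
```

View pics/d9.png

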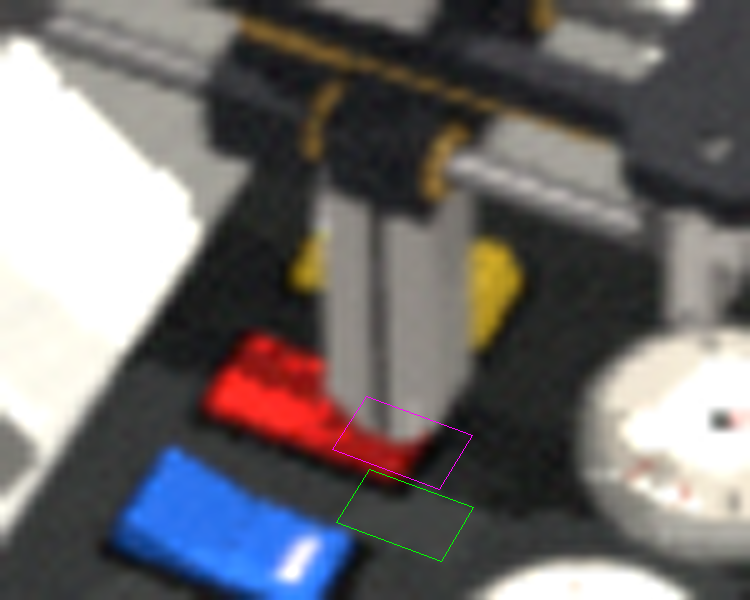

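Call:
play_rows([
  {"dx": 0, "dy": 0.001, "dz": 0, "ax": 0, "ay": 0, "az": 0, "jaw": -1},
  {"dx": 0, "dy": 0.002, "dz": 0, "ax": 0, "ay": 0, "az": 0, "jaw": -1},
  {"dx": 0, "dy": 0.002, "dz": 0, "ax": 0, "ay": 0, "az": 0, "jaw": -1},
])

```text
clock: 8.55
eef_pos: [556.3, -11.2, 60.1]
eef_rot: [-1.571, -0.0, 0.35]
wrist_force: [1.4, 0.7, 2.1]
finger_gap: 0.5
```

Call:
play_rows([
  {"dx": 0, "dy": 0.001, "dz": 0, "ax": 0, "ay": 0, "az": 0, "jaw": -1},
  {"dx": 0, "dy": 0.001, "dz": 0, "ax": 0, "ay": 0, "az": 0, "jaw": -1},
])

```text
clock: 8.75
eef_pos: [555.8, -11.2, 58.8]
eef_rot: [-1.57, 0.001, 0.35]
wrist_force: [0.2, 0.9, 0.7]
finger_gap: 0.6
```

```bash
python3 look2.py pics/d10.png
```

```text
8.75 [555.78709841 -11.2274849   58.75573258] [0.1582453  0.91017954 0.73473811]
```

View pics/d10.png

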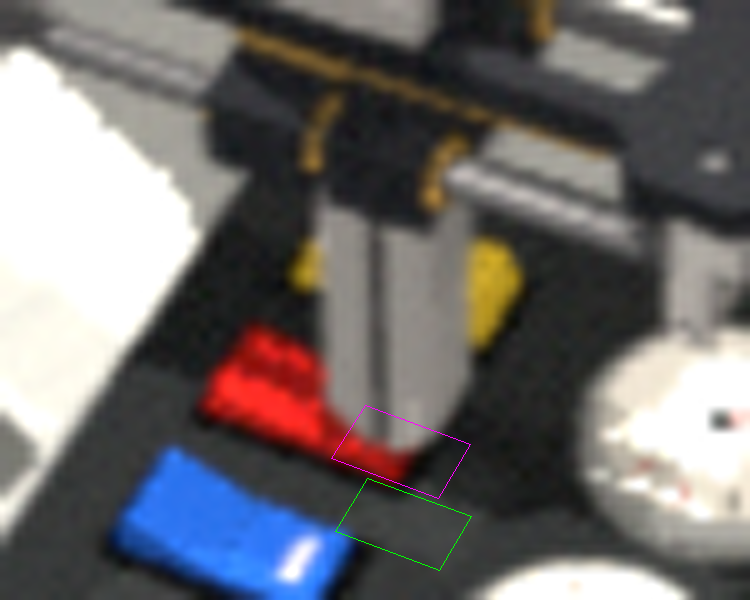

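The force rose to about 2 N and then fell, and the near end of the rocker is now higher, which fits a click. I'll lift to check.

Call:
play_rows([
  {"dx": 0, "dy": -0.02, "dz": 0, "ax": 0, "ay": 0, "az": 0, "jaw": -1},
  {"dx": 0, "dy": -0.04, "dz": 0, "ax": 0, "ay": 0, "az": 0, "jaw": -1},
  {"dx": 0, "dy": -0.04, "dz": 0, "ax": 0, "ay": 0, "az": 0, "jaw": -1},
])

```text
clock: 9.1
eef_pos: [557.1, -11.3, 101.2]
eef_rot: [-1.572, -0.003, 0.35]
wrist_force: [-0.1, -0.3, -0.9]
finger_gap: 0.5
```

```bash
python3 look2.py pics/d11.png
```

```text
9.1 [557.13873307 -11.33813163 101.22139924] [-0.14985297 -0.33599971 -0.92201185]
```

View pics/d11.png

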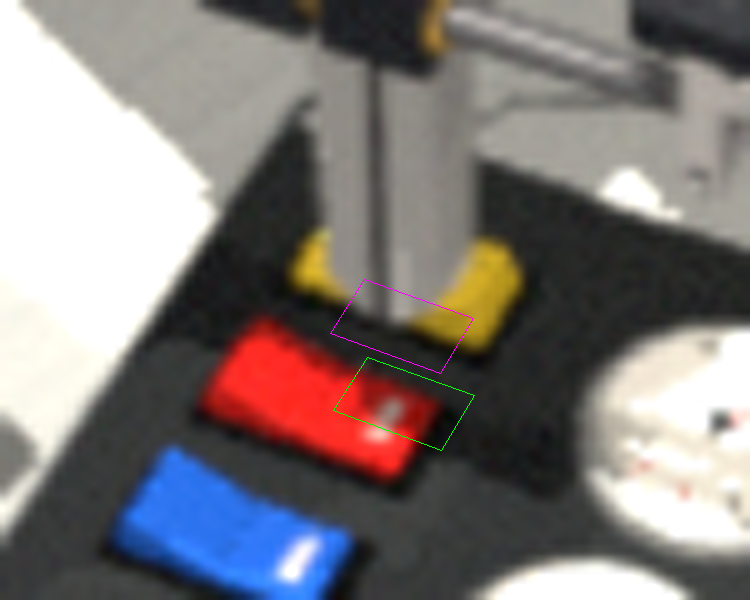

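The red rocker has flipped: its near end is up at (265,318) and its white bar has dropped to (383,418). The others are unchanged. Next I'll move over the start button.

Call:
play_rows([
  {"dx": -0.018, "dy": 0, "dz": -0.134, "ax": 0, "ay": 0, "az": 0, "jaw": -1},
  {"dx": -0.018, "dy": 0, "dz": -0.134, "ax": 0, "ay": 0, "az": 0, "jaw": -1},
  {"dx": -0.018, "dy": 0, "dz": -0.134, "ax": 0, "ay": 0, "az": 0, "jaw": -1},
  {"dx": -0.018, "dy": 0, "dz": -0.134, "ax": 0, "ay": 0, "az": 0, "jaw": -1},
  {"dx": -0.018, "dy": 0.02, "dz": -0.134, "ax": 0, "ay": 0, "az": 0, "jaw": -1},
  {"dx": -0.018, "dy": 0.02, "dz": -0.134, "ax": 0, "ay": 0, "az": 0, "jaw": -1},
  {"dx": -0.018, "dy": 0.02, "dz": -0.134, "ax": 0, "ay": 0, "az": 0, "jaw": -1},
])

```text
clock: 9.85
eef_pos: [584.7, -142.5, 78.5]
eef_rot: [-1.57, 0.001, 0.351]
wrist_force: [0.4, -0.5, 0.0]
finger_gap: 0.4
```

```bash
sed -i 's/u,v=205,185/u,v=175,205/' look2.py; python3 look2.py pics/e1.png
```

```text
9.85 [ 584.73468599 -142.5465637    78.51047066] [ 0.36979158 -0.49318429  0.02579209]
```

View pics/e1.png

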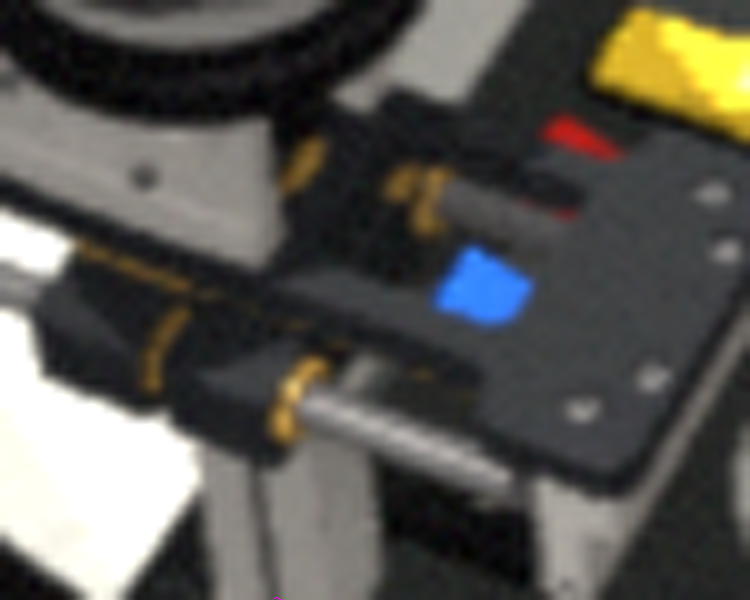

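Call:
play_rows([
  {"dx": 0, "dy": 0.004, "dz": -0.001, "ax": 0, "ay": 0, "az": 0, "jaw": -1},
  {"dx": 0, "dy": 0.008, "dz": -0.001, "ax": 0, "ay": 0, "az": 0, "jaw": -1},
  {"dx": 0, "dy": 0.012, "dz": -0.001, "ax": 0, "ay": 0, "az": 0, "jaw": -1},
  {"dx": 0, "dy": 0.014, "dz": -0.001, "ax": 0, "ay": 0, "az": 0, "jaw": -1},
  {"dx": 0, "dy": 0.014, "dz": -0.001, "ax": 0, "ay": 0, "az": 0, "jaw": -1},
])

```text
clock: 10.4
eef_pos: [585.4, -144.1, 64.8]
eef_rot: [-1.57, 0.001, 0.35]
wrist_force: [0.8, -0.2, -0.4]
finger_gap: -0.2
```

```bash
sed -i 's/u,v=175,205/u,v=165,240/' look2.py; python3 look2.py pics/e2.png
```

```text
10.4 [ 585.35894997 -144.14069351   64.75853898] [ 0.77046762 -0.22236934 -0.42494755]
```

View pics/e2.png

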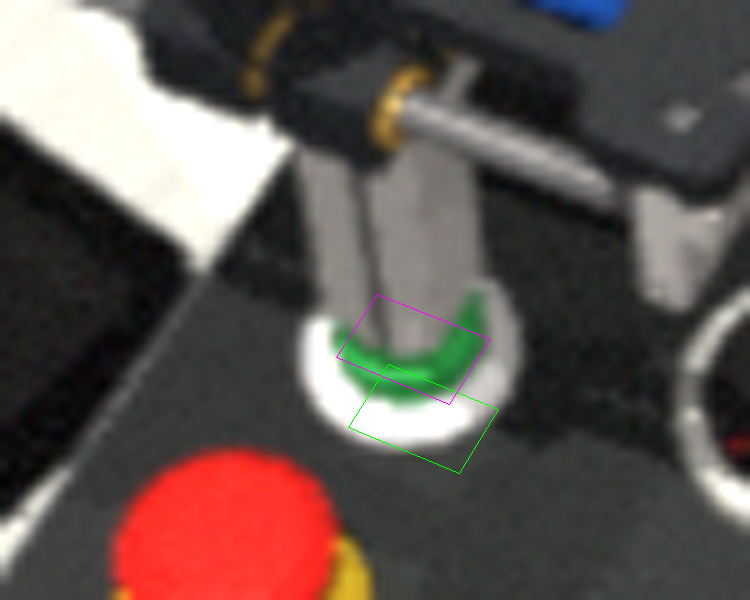

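The fingertip is centred over the green cap, at about (405,350), and still has no force on it. I'll go down until it makes contact.

Call:
play_rows([
  {"dx": 0, "dy": 0.001, "dz": 0, "ax": 0, "ay": 0, "az": 0, "jaw": -1},
  {"dx": 0, "dy": 0.002, "dz": 0, "ax": 0, "ay": 0, "az": 0, "jaw": -1},
  {"dx": 0, "dy": 0.003, "dz": 0, "ax": 0, "ay": 0, "az": 0, "jaw": -1},
  {"dx": 0, "dy": 0.003, "dz": 0, "ax": 0, "ay": 0, "az": 0, "jaw": -1},
])

```text
clock: 10.85
eef_pos: [585.6, -144.2, 62.1]
eef_rot: [-1.571, -0.0, 0.35]
wrist_force: [-0.7, -0.4, -0.1]
finger_gap: 0.5
```

Call:
play_rows([
  {"dx": 0, "dy": 0.001, "dz": 0, "ax": 0, "ay": 0, "az": 0, "jaw": -1},
  {"dx": 0, "dy": 0.002, "dz": 0, "ax": 0, "ay": 0, "az": 0, "jaw": -1},
  {"dx": 0, "dy": 0.002, "dz": 0, "ax": 0, "ay": 0, "az": 0, "jaw": -1},
])

```text
clock: 11.15
eef_pos: [585.6, -144.2, 60.2]
eef_rot: [-1.571, -0.0, 0.35]
wrist_force: [-0.4, 0.5, 3.3]
finger_gap: 0.4
```

Contact was made at about TCP z = 61. Now 1 mm at a time.

Call:
play_rows([
  {"dx": 0, "dy": 0.001, "dz": 0, "ax": 0, "ay": 0, "az": 0, "jaw": -1},
  {"dx": 0, "dy": 0.002, "dz": 0, "ax": 0, "ay": 0, "az": 0, "jaw": -1},
  {"dx": 0, "dy": 0.002, "dz": 0, "ax": 0, "ay": 0, "az": 0, "jaw": -1},
])

```text
clock: 11.45
eef_pos: [585.6, -144.2, 58.2]
eef_rot: [-1.571, -0.0, 0.35]
wrist_force: [-1.3, -0.3, 5.8]
finger_gap: 0.1
```

Call:
play_rows([
  {"dx": 0, "dy": 0.001, "dz": 0, "ax": 0, "ay": 0, "az": 0, "jaw": -1},
  {"dx": 0, "dy": 0.002, "dz": 0, "ax": 0, "ay": 0, "az": 0, "jaw": -1},
  {"dx": 0, "dy": 0.002, "dz": 0, "ax": 0, "ay": 0, "az": 0, "jaw": -1},
])

```text
clock: 11.75
eef_pos: [585.7, -144.2, 56.9]
eef_rot: [-1.571, -0.0, 0.35]
wrist_force: [-4.4, 1.4, 11.1]
finger_gap: 0.3
```

The force is 11 N and the TCP has stopped short of its command, so the button is bottomed. I'll hold it.

Call:
play_rows([
  {"dx": 0, "dy": 0, "dz": 0, "ax": 0, "ay": 0, "az": 0, "jaw": -1},
  {"dx": 0, "dy": 0, "dz": 0, "ax": 0, "ay": 0, "az": 0, "jaw": -1},
  {"dx": 0, "dy": 0, "dz": 0, "ax": 0, "ay": 0, "az": 0, "jaw": -1},
  {"dx": 0, "dy": 0, "dz": 0, "ax": 0, "ay": 0, "az": 0, "jaw": -1},
  {"dx": 0, "dy": 0, "dz": 0, "ax": 0, "ay": 0, "az": 0, "jaw": -1},
  {"dx": 0, "dy": 0, "dz": 0, "ax": 0, "ay": 0, "az": 0, "jaw": -1},
  {"dx": 0, "dy": 0, "dz": 0, "ax": 0, "ay": 0, "az": 0, "jaw": -1},
  {"dx": 0, "dy": 0, "dz": 0, "ax": 0, "ay": 0, "az": 0, "jaw": -1},
  {"dx": 0, "dy": 0, "dz": 0, "ax": 0, "ay": 0, "az": 0, "jaw": -1},
  {"dx": 0, "dy": 0, "dz": 0, "ax": 0, "ay": 0, "az": 0, "jaw": -1},
])

```text
clock: 12.75
eef_pos: [585.7, -144.2, 56.9]
eef_rot: [-1.571, -0.0, 0.35]
wrist_force: [-3.9, 1.3, 10.4]
finger_gap: 0.5
```

```bash
python3 look2.py pics/e3.png
```

```text
12.75 [ 585.68512576 -144.23419747   56.8952818 ] [-3.88616786  1.26487672 10.44258425]
```

View pics/e3.png

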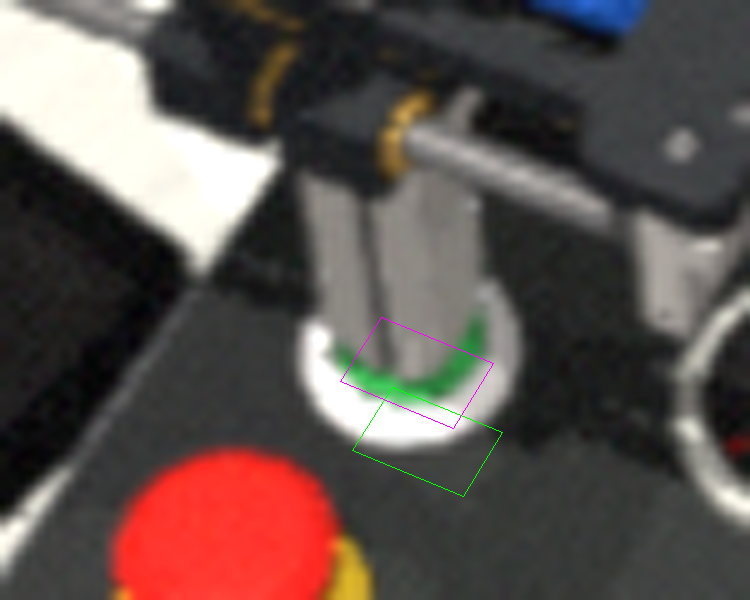

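The cap has sunk to ring level. I'll add a small extra press and hold again to be sure, then withdraw.

Call:
play_rows([
  {"dx": 0, "dy": 0.0006, "dz": 0, "ax": 0, "ay": 0, "az": 0, "jaw": -1},
  {"dx": 0, "dy": 0.0006, "dz": 0, "ax": 0, "ay": 0, "az": 0, "jaw": -1},
  {"dx": 0, "dy": 0.0006, "dz": 0, "ax": 0, "ay": 0, "az": 0, "jaw": -1},
  {"dx": 0, "dy": 0.0006, "dz": 0, "ax": 0, "ay": 0, "az": 0, "jaw": -1},
  {"dx": 0, "dy": 0.0006, "dz": 0, "ax": 0, "ay": 0, "az": 0, "jaw": -1},
  {"dx": 0, "dy": 0.0006, "dz": 0, "ax": 0, "ay": 0, "az": 0, "jaw": -1},
  {"dx": 0, "dy": 0.0006, "dz": 0, "ax": 0, "ay": 0, "az": 0, "jaw": -1},
  {"dx": 0, "dy": 0.0006, "dz": 0, "ax": 0, "ay": 0, "az": 0, "jaw": -1},
  {"dx": 0, "dy": 0.0006, "dz": 0, "ax": 0, "ay": 0, "az": 0, "jaw": -1},
])

```text
clock: 13.7
eef_pos: [585.8, -144.3, 56.8]
eef_rot: [-1.571, -0.001, 0.35]
wrist_force: [-6.0, 1.4, 15.9]
finger_gap: 0.7
```

Call:
play_rows([
  {"dx": 0, "dy": -0.01, "dz": 0, "ax": 0, "ay": 0, "az": 0, "jaw": -1},
  {"dx": 0, "dy": -0.04, "dz": 0, "ax": 0, "ay": 0, "az": 0, "jaw": -1},
  {"dx": 0, "dy": -0.08, "dz": 0, "ax": 0, "ay": 0, "az": 0, "jaw": -1},
  {"dx": 0, "dy": -0.12, "dz": 0, "ax": 0, "ay": 0, "az": 0, "jaw": -1},
  {"dx": -0.1, "dy": -0.16, "dz": 0, "ax": 0, "ay": 0, "az": 0, "jaw": -1},
  {"dx": -0.2, "dy": -0.16, "dz": 0, "ax": 0, "ay": 0, "az": 0, "jaw": -1},
  {"dx": -0.2, "dy": -0.16, "dz": 0, "ax": 0, "ay": 0, "az": 0, "jaw": -1},
  {"dx": -0.2, "dy": -0.16, "dz": 0, "ax": 0, "ay": 0, "az": 0, "jaw": -1},
  {"dx": -0.2, "dy": -0.16, "dz": 0, "ax": 0, "ay": 0, "az": 0, "jaw": -1},
])

```text
clock: 14.6
eef_pos: [394.6, -213.9, 216.6]
eef_rot: [-1.572, -0.0, 0.347]
wrist_force: [-0.1, -0.2, -0.6]
finger_gap: 0.8
```

Run:
```python
from cell import manip
import cv2,numpy as np
s=manip.read_state();print(s["clock"],s["eef_pos"],s["wrist_force"])
im=manip.camera("scene")[:,:,::-1]; o=cv2.imread("raw_scene.png")
f=lambda a:cv2.resize(a[180:365,120:310],None,fx=2.1,fy=3.1*2.1/3.1,interpolation=cv2.INTER_CUBIC)
cv2.imwrite("pics/fin.png",cv2.resize(np.hstack([f(o),f(im)]),None,fx=1,fy=1))
b=np.hstack([o[190:270,205:270],im[190:270,205:270]]);cv2.imwrite("pics/finz.png",cv2.resize(b,None,fx=6,fy=6,interpolation=cv2.INTER_CUBIC))
```

```text
14.6 [ 394.64461382 -213.89687284  216.55461212] [-0.11666744 -0.23576625 -0.56763738]
```

View pics/fin.png

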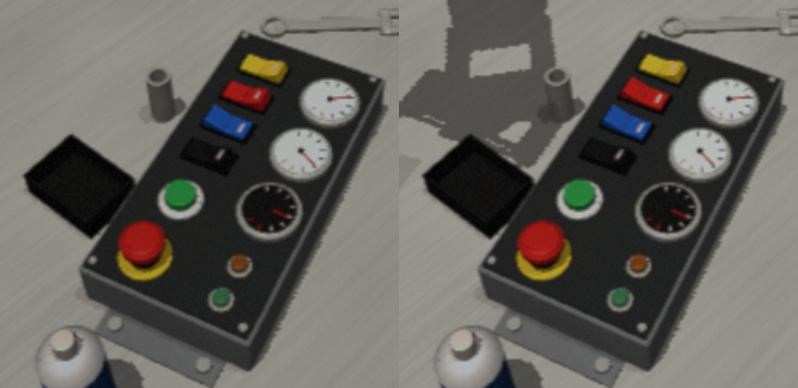

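View pics/finz.png

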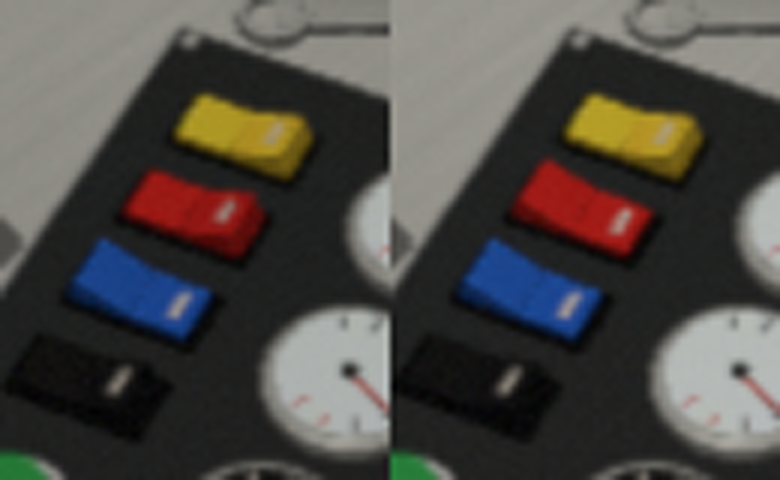

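The before and after pictures show the red rocker going from off to on (far end down, like the blue one), and everything else unchanged. The start button is back up and the hand is clear.

```bash
python3 -c "
from cell import manip
print(manip.sign_off())"
```

```text
the job is handed in; nothing more can be done
None
```

The ignition is on and the engine got its crank. I pressed the raised end of the red rocker with the shut fingertips until it clicked over. Then I pushed the green start button fully down, held it for about 2 s, let it spring back and withdrew the hand. I handed the job in at about 14.7 s; sign-off gives no verdict.

**Last checks:**
- **Ignition:** the final picture shows the red rocker with its far end down.
- **Start button:** it is back up. The hold ran longer than the one second you asked for because I added a small extra press to be sure it was bottomed. Wrist force read 10–16 N with the TCP stopped at 56.8 mm.
- **Everything else:** the yellow, blue and black rockers, emergency stop, socket, tray, wrench and the visible part of the spray can look the same as in the first picture. The wrist force is about zero with the hand clear.
- **Joint values:** these can't be read directly, so the clicks and travel are judged from forces and pictures.

**One disagreement:** the fingertips are not 25 mm ahead of the TCP as stated. With the jaws shut, pictures and contact heights put them about 12 mm behind it. I found both contact points by lowering in small steps on force instead.

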